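# Slide the pot onto the free-turning serving plate at its marked lane

### The job

Slide the steel pot, without lifting it, off the metal sheet and onto the free-turning enamel plate, along the lane marked by the plate's two dark lines, until it is pressed firmly (about 5 to 10 N, held for a moment) but not rammed against the wooden stop. The plate must stay turned the way it is now, so bring the pot in line with the lane first; leave the pot standing between the lines on the plate and leave the jug, mug and stirrer alone.

Things in the scene. Friction and masses are not known exactly. Their poses are not given: they have to be found in the camera images.
- stand: Fixed stand of stacked plastic crates, 330 x 760 mm; its place and yaw vary. Origin on the table under the plate's axis, z up; its y axis points from the plate's axis to the aluminium sheet. A shelf at y = -285 to -185 mm, 170 mm high, carries mug and stirrer.
- sheet_edge (a point): Middle of the aluminium sheet's edge towards the plate, on its top, 170 mm above the table, x = 0, y = +140 mm in the stand's frame, same axes. The edge is a concave arc of 140 mm radius about the plate's axis (to 45 degrees either side) and laps over the plate: sliding off it is a 4 mm step down. The flat sheet is 340 mm wide (x) and runs to y = 520 mm.
- plate: Flat rimless white enamel plate, 340 mm diameter, 1.2 kg, turning freely on an upright axis in the stand: bearing drag about 0.02 N m, so any push or sliding friction that does not point at the axis turns it. Origin on the axis at its top, 166 mm above the table; z up; y is the centre line of the marked lane.
- lane_end (a point): Rim end of the lane's centre line, x = 0, y = +155 mm in the plate's frame. The lane is two thin dark parallel lines on the plate, 120 mm apart (x = -60 and +60 mm), from y = 5 to 155 mm; it points at the sheet within 0.3 rad. This point may move 16 mm at most (6 degrees of turn).
- backstop: Steel bracket fixed on the plate, holding an upright wooden stop bar 90 mm wide (x), 6 to 42 mm above the plate. Origin at x = 0, y = -60 mm in the plate's frame, same axes. The bar's face looks along +y, 40 to 80 mm in +y from this origin: clamped differently each time and not measured, so feel for it. It does not give; 5 to 10 N on it is firm, 15 N is ramming.
- pot: Round straight-sided open steel pot, 110 mm outside diameter (bottom 102 mm), 72 mm high, about 0.65 kg (mass and friction vary). Stands on the sheet, 200 to 240 mm from the plate's axis along the stand's y, up to 60 mm to either side. Too wide to grasp: push low on its side, two open fingers cradle it. Origin at the centre of its underside.
- jug: Bystander: green plastic jug, 92 mm diameter, 150 mm high, handle to its +x side, on the sheet near its far end, about 450 mm along the stand's y from the plate's axis. Origin at the centre of its underside.
- mug: Bystander: white mug, 76 mm diameter, 75 mm high, handle on its +y side, on the shelf beyond the plate. Origin at the centre of its underside.
- stirrer: Bystander: carved dark wooden stirrer, 210 mm long, 16 mm thick, lying on the shelf beyond the plate. Origin at its underside, x along it.
There are look-alikes about, which are no part of the job. What is meant by the pot is not purple or red, and is the larger of those in its own colour.

How it is judged:
On the way:
1. the pot stands in the lane (within 10 mm of its centre line) and is pressed against the wooden stop with more than 3 N for 0.2 s (contact force between pot and backstop above 3 N and x of pot in the frame of plate between -0.01 and 0.01 m and z of pot in the frame of plate below 0.003 m), for 0.2 s.
At the end, for the whole second after the job is handed in: The pot stands upright, flat and still on the plate, its centre within 10 mm of the lane's centre line and 90 to 140 mm from the bracket's origin along it (where the stop lets it stand), and the end of the lane is within 16 mm (6 degrees) of where it was at the start (x of pot in the frame of plate between -0.01 and 0.01 m and y of pot in the frame of backstop between 0.09 and 0.14 m and z of pot in the frame of plate between -0.003 and 0.003 m and angle between pot's own z axis and vertical below 0.03 rad and distance of lane_end from where it was at the start of the episode below 0.016 m and linear speed of pot below 0.01 m/s and angular speed of plate below 0.05 rad/s); the robot touches nothing.
It fails at once if the plate was turned by more than 6 degrees (lane end moved more than 16 mm) (distance of lane_end from where it was at the start of the episode above 0.016 m).
It fails at once if the stop was rammed with more than 15 N (contact force between pot and backstop above 15 N).
It fails at once if the pot was lifted (more than 12 mm above the sheet) or tipped by more than 0.3 rad (height (world z) of pot above 0.182 m or angle between pot's own z axis and vertical above 0.3 rad).
It fails at once if the jug, mug or stirrer was moved by more than 20 mm (distance of any of jug, mug, stirrer from where it was at the start of the episode above 0.02 m).
It also fails if it takes over 70 s, if anything falls off the work surface, if the arm or the gripper's body presses on something with over 40 N, if the wrist force passes 120 N, or if a joint passes its speed limit or range.

### The arm

A 6-joint arm with a two-finger parallel gripper is mounted at the origin on the work surface. World frame = base frame: x ahead of the robot, y to its left, z up, the work surface at z = 0. Lengths are in m, angles in rad, forces in N, time in s.
With the tool pointing down it reaches from about 0.35 to 1 m from the base axis. Payload 7.1 kg.
Tool frame: the origin (TCP) lies midway between the tips of the shut fingers; the grasp point (between the pads) lies 19 mm behind it; z points along the fingers, y is the direction in which the jaws open and shut (so a half turn about z gives the same grasp; the last joint's range is limited). The gripper opens to 85 mm and grips with 20 to 120 N. Pads are 22 mm wide; open, the fingers measure 114 mm over their backs; the gripper's body (76 mm by 85 mm) begins 54 mm behind the grasp point. The pads swing forward as they close: fully open they stand 13 mm farther back than shut.
Start: joints at [-1.202, 0.423, 1.63, -0, 1.089, -0.019], TCP at [0.236, -0.579, 0.231] pointing down, gripper open.
Joint ranges: [-3, 3], [-0.9, 2.11], [0.09, 2.58], [-1.31, 4.45], [0.11, 2.69], [-2.54, 2.54]. Speed limits (rad/s): [2.39, 2.39, 3.01, 3.14, 3.14, 3.14].

### API

Orientations are given as a rotation vector (axis times angle).
In Python, from cell import robot, snapshot, get_calibration, nets gives the robot as it stands. The module is installed in compiled form; this text tells all that it offers.
- The arm moves only by the tool drive_tool, never from a script. Its argument "targets" is one flat list of numbers, 7 for each row, row after row: the shift along the tool's x, y, z in cm, then the turn, a rotation vector about the tool's x, y, z in degrees, then the gripper's target within -1 to 1 (shut at 1, half-way at 0, fully open at -1). A call has 1 to 5 rows; each row shifts and turns the commanded pose from where the row before left it, along the tool's axes as they then stand; what a row does not reach is not made up. A row lasts 1/10 s, in which the tool goes at most 50 mm and 8.59 degrees, less where a joint would pass 70% of its speed; a pose out of reach is approached as far as the arm can. A call with a gripper value outside its range is refused whole. The fingers move at their own pace and stop on an object; "force" is the grip in N (left out, the last holds). Time passes only in rows, so rows that do not move let the fingers close. It gives the time, the measured TCP pose, the force and the opening at its end, in the units of the state.
- robot.sense(): the state, without advancing time (a new reading comes with each control period).
- snapshot(name): name is "scene" or "top" or "wrist"; returns the picture (420x560x3 uint8, red, green, blue); there is no depth.
- get_calibration(name): a dict with "camera_matrix" (3x3 intrinsics, pixels), "R" (3x3) and "t" (3): a world point X has camera coordinates R X + t. Camera axes: x right, y down, z forward; pixel columns grow to the right and rows downward; lengths in m; the calibration is good to about 2 mm. The wrist camera is an equidistant fisheye: a pixel r from the principal point sees the ray r / f radians off the axis. A picture is of the moment at which its call begins: read the wrist's pose just before it. get_calibration takes no time and is no camera call; for the wrist camera it gives the pose at the moment of the call.
- robot.sign_off(): hands the job in, once; it reports no verdict.
Trained networks look in the newest picture that a camera, given by its name, has taken for a name from the list of things; names that differ only in an ending like _2 or _b are one class to them, and where a whole thing is asked for, a point or a joint stands for the part that bears it (a point fixed in the world has none). Each returns a list of dicts, best first, with "confidence" (0 to 1); they miss things now and then, are a little off and sometimes report something else, mostly with a low value. They report only what shows in the picture. A call takes as long as a camera call. They do not tell look-alikes from the thing itself.
- nets.boxes_of(camera, query): "centre" ([column, row] in pixels, amid what is visible of it).
- nets.masks_of(camera, query): "mask" (420x560 bool, what is visible of it) and "centre" ([column, row] in pixels, amid what is visible of it).
The state is a dict: "t": time; "joint_positions": joint angles; "joint_vel": joint speeds; "joint_torque": joint torques, N m; "tcp_pos": TCP position; "orientation": TCP orientation; "wrist_force": force on the tool from outside, world axes, zero at the start; "moment": the same for the moment, N m; "gripper_width": finger opening in m.
Only numpy, scipy, OpenCV 4.12 (cv2) and the standard library are available. Lean on these libraries where they do the work, as an engineer would, in place of code of your own. Each camera call takes 0.05 s, during which the arm holds its last target. There are 200 camera calls.

## Working session

There is one attempt and no reset: what is moved stays moved. The work goes in short steps, Python scripts to look and compute and a tool call to move; the robot and the scene stay as the last step left them, time stands still between calls to the robot, and variables do not carry over. Pictures are saved under pics/ and viewed, about 8 in all and at most 12, crops included, and the job is handed in when it is done.

Besides the shell and the picture viewer there is one more tool, called after "Call:" by a JSON object that holds its "op" and its "data", one argument or row to a line. drive_tool: Moves the arm, as the interface text tells. Its arguments: {"type":"object","properties":{"targets":{"type":"array","items":{"type":"number"}},"force":{"type":"number"}},"required":["targets"]}

```bash
mkdir -p pics
python3 - <<'E'
from cell import robot,snapshot,get_calibration,nets
import cv2,numpy as np
ims=[]
for c in("scene","top"):
    im=snapshot(c);cv2.imwrite(f"pics/{c}0.png",im[:,:,::-1])
    k=get_calibration(c);print(c,k["camera_matrix"].tolist(),(-k["R"].T@k["t"]).round(3),k["R"].round(2).tolist())
    for q in("pot","plate","backstop","sheet_edge","lane_end","jug","mug","stirrer"):
        print(q,[(np.round(d["centre"]).tolist(),round(d["confidence"],2)) for d in nets.boxes_of(c,q)[:4]])
s=robot.sense();print(s)
E
```

```text
scene [[415.9300239493593, 0.0, 276.59880623013925], [0.0, 415.9300239493593, 210.44526116695042], [0.0, 0.0, 1.0]] [ 0.984 -0.446  0.858] [[0.76, 0.65, 0.01], [0.51, -0.58, -0.64], [-0.41, 0.49, -0.77]]
pot [([370.0, 296.0], 0.91), ([395.0, 226.0], 0.81), ([303.0, 166.0], 0.73), ([137.0, 222.0], 0.66)]
plate [([231.0, 241.0], 0.65)]
backstop [([218.0, 241.0], 0.82), ([358.0, 93.0], 0.51), ([304.0, 166.0], 0.46)]
sheet_edge [([247.0, 239.0], 0.68), ([235.0, 242.0], 0.34)]
lane_end [([229.0, 242.0], 0.93), ([207.0, 342.0], 0.74)]
jug [([360.0, 94.0], 0.75)]
mug [([206.0, 344.0], 0.76)]
stirrer [([148.0, 316.0], 0.57)]
top [[481.1811181929935, 0.0, 282.2433299291561], [0.0, 481.1811181929935, 209.5669962451432], [0.0, 0.0, 1.0]] [0.465 0.02  1.157] [[0.0, -1.0, 0.01], [-0.99, -0.0, -0.13], [0.13, -0.01, -0.99]]
pot [([231.0, 202.0], 0.96), ([366.0, 334.0], 0.85), ([180.0, 132.0], 0.78), ([269.0, 106.0], 0.66)]
plate [([342.0, 218.0], 0.68)]
backstop [([361.0, 210.0], 0.74)]
sheet_edge [([281.0, 236.0], 0.78)]
lane_end [([339.0, 220.0], 0.92)]
jug [([94.0, 219.0], 0.97)]
mug [([443.0, 140.0], 0.7)]
stirrer [([454.0, 206.0], 0.87), ([92.0, 220.0], 0.56)]
{'t': 0.9, 'joint_positions': array([-1.20199318e+00,  4.23130240e-01,  1.62989594e+00, -3.06818290e-07,
        1.08861782e+00, -1.89700829e-02]), 'joint_vel': array([ 0.000156  , -0.00012277,  0.00139608,  0.00116806,  0.00084344,
        0.00126569]), 'joint_torque': array([ 2.72686802e-04, -5.57319975e+01, -2.82149148e+01, -6.90334309e-05,
        7.14550424e-04, -1.64497322e-05]), 'tcp_pos': array([ 0.23636322, -0.57855899,  0.23130177]), 'orientation': array([-3.08267839e+00, -6.05294122e-01,  1.44542579e-05]), 'wrist_force': array([-0.48841771, -0.36583138,  0.04094987]), 'moment': array([ 0.01183394,  0.04568579, -0.04496737]), 'gripper_width': 0.08556634084555939}
```

View pics/top0.png

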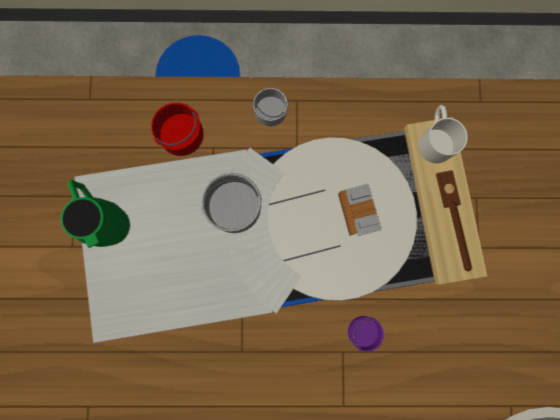

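View pics/scene0.png

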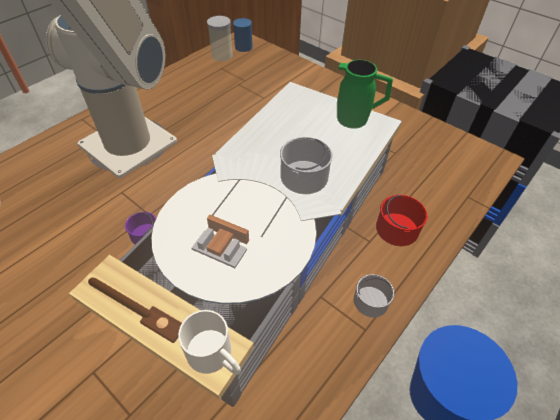

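Pot candidates in the top view: a large steel one (231,202), a small steel one (269,106), a red one (180,132) and a purple one (366,334). The pot meant is the steel one at (231,202), since it is the larger of the steel pair and stands on the sheet. I'll confirm that in a rectified, enlarged crop and use the same crop to measure.

```bash
cat > h.py <<'E'
import cv2,numpy as np
from cell import robot,snapshot,get_calibration,nets
S=1250.; X0,Y0=0.70,0.32   # rectified: row=(X0-x)*S, col=(Y0-y)*S
def rect(im,c,z,size=(800,600)):
    k=get_calibration(c);P=k["camera_matrix"]@np.c_[k["R"],k["t"]]
    H=np.c_[P[:,0],P[:,1],P[:,2]*z+P[:,3]]           # (x,y,1)->pix
    A=np.array([[0,-1/S,X0],[-1/S,0,Y0],[0,0,1]])     # (col,row,1)->(x,y,1)
    return cv2.warpPerspective(im,H@A,size,flags=cv2.INTER_LINEAR|cv2.WARP_INVERSE_MAP)
def xy(col,row): return np.array([X0-row/S,Y0-col/S])
def pix(x,y): return (Y0-y)*S,(X0-x)*S
E
python3 - <<'E'
from h import *
im=snapshot("top")
r=rect(im,"top",0.166);cv2.imwrite("pics/r166.png",r[:,:,::-1])
# pot rim circle at z=.242 and mask
m=[d for d in nets.masks_of("top","pot") if np.hypot(*(np.array(d["centre"])-[231,202]))<15][0]["mask"]
w=rect(m.astype(np.uint8)*255,"top",0.242)
(c,rr)=cv2.minEnclosingCircle(np.argwhere(w>127)[:,::-1].astype(np.float32))
print("pot rim",xy(*c),rr/S)
mp=nets.masks_of("top","plate")[0]["mask"]
w=rect(mp.astype(np.uint8)*255,"top",0.166);cv2.imwrite("pics/pm.png",w)
(c,rr)=cv2.minEnclosingCircle(np.argwhere(w>127)[:,::-1].astype(np.float32));print("plate",xy(*c),rr/S)
E
```

```text
pot rim [0.5936 0.106 ] 0.06001207885742187
plate [ 0.57473729 -0.1025561 ] 0.1702874267578125
```

View pics/r166.png

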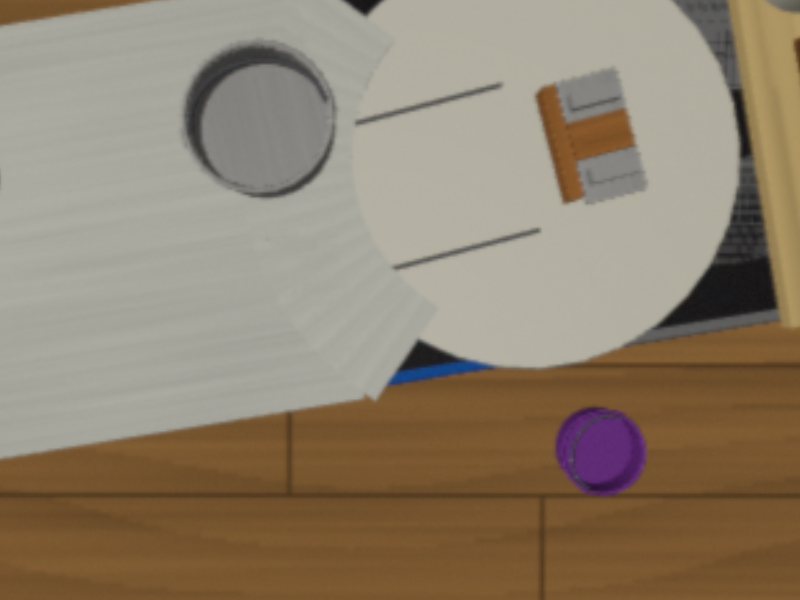

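The enlarged crop shows the large steel pot at (260,120) on the sheet. The lane lines run (357,123)-(501,85) and (396,268)-(540,230). So the plate's axis is at about (0.575, -0.102), lane direction d is about (-0.255, 0.967), and the pot is at about (0.597, 0.106), which puts it 74 mm off the lane. I'll push it sideways and back first, then down the lane.

```bash
cat >> h.py <<'E'
from scipy.spatial.transform import Rotation as Ro
A=np.array([.575,-.102]);d=np.array([-.255,.967]);d/=np.linalg.norm(d);ex=np.array([d[1],-d[0]])
def lane(p): v=np.asarray(p)[:2]-A; return np.round([v@ex*1e3,v@d*1e3],1)
def world(lx,ly): return A+ex*lx/1e3+d*ly/1e3
def plan(target,yaw,n,start=None):
    """rows (tool cm, turn deg about tool z) from the present pose; tool points down"""
    s=robot.sense();R=Ro.from_rotvec(s["orientation"]).as_matrix()
    p,y=s["tcp_pos"],np.degrees(np.arctan2(R[1,0],R[0,0]))
    print("at",p.round(4),"yaw",y.round(2),"tilt",np.degrees(R[:2,2]).round(2),"t",s["t"])
    dy=(yaw-y+180)%360-180
    st=(np.asarray(target)-p)/n
    for i in range(n):
        a=np.radians(y+dy*i/n);tx=np.array([np.cos(a),np.sin(a),0]);ty=np.array([tx[1],-tx[0],0])
        print([round(100*v,1) for v in(st@tx,st@ty,-st[2])],0,0,round(-dy/n,1))
E
python3 -c "
from h import *
plan([.667,.089,.31],166.35,18)"
```

```text
at [ 0.2364 -0.5786  0.2313] yaw 22.22 tilt [0. 0.] t 1.05
[np.float64(3.6), np.float64(-2.5), np.float64(-0.4)] 0 0 -8.0
[np.float64(3.9), np.float64(-2.0), np.float64(-0.4)] 0 0 -8.0
[np.float64(4.2), np.float64(-1.4), np.float64(-0.4)] 0 0 -8.0
[np.float64(4.3), np.float64(-0.8), np.float64(-0.4)] 0 0 -8.0
[np.float64(4.4), np.float64(-0.2), np.float64(-0.4)] 0 0 -8.0
[np.float64(4.4), np.float64(0.4), np.float64(-0.4)] 0 0 -8.0
[np.float64(4.3), np.float64(1.0), np.float64(-0.4)] 0 0 -8.0
[np.float64(4.1), np.float64(1.6), np.float64(-0.4)] 0 0 -8.0
[np.float64(3.9), np.float64(2.1), np.float64(-0.4)] 0 0 -8.0
[np.float64(3.5), np.float64(2.7), np.float64(-0.4)] 0 0 -8.0
[np.float64(3.1), np.float64(3.1), np.float64(-0.4)] 0 0 -8.0
[np.float64(2.6), np.float64(3.5), np.float64(-0.4)] 0 0 -8.0
[np.float64(2.1), np.float64(3.9), np.float64(-0.4)] 0 0 -8.0
[np.float64(1.6), np.float64(4.1), np.float64(-0.4)] 0 0 -8.0
[np.float64(1.0), np.float64(4.3), np.float64(-0.4)] 0 0 -8.0
[np.float64(0.4), np.float64(4.4), np.float64(-0.4)] 0 0 -8.0
[np.float64(-0.2), np.float64(4.4), np.float64(-0.4)] 0 0 -8.0
[np.float64(-0.9), np.float64(4.3), np.float64(-0.4)] 0 0 -8.0
```

Call:
{"op": "drive_tool", "data": {
  "targets": [3.6,-2.5,-2,0,0,-8,-1,3.9,-2.0,-2,0,0,-8,-1,4.2,-1.4,-2,0,0,-8,-1,4.3,-0.8,-1,0,0,-8,-1,4.4,-0.2,-1,0,0,-8,-1]
}}

```text
t: 1.55
tcp_pos: [0.357, -0.3931, 0.3123]
orientation: [2.684, 1.63, 0.0]
wrist_force: [0.3, 0.3, -0.2]
gripper_width: 0.0852
```

Call:
{"op": "drive_tool", "data": {
  "targets": [4.4,0.4,0,0,0,-8,-1,4.3,1.0,0,0,0,-8,-1,4.1,1.6,0,0,0,-8,-1,3.9,2.1,0,0,0,-8,-1,3.5,2.7,0,0,0,-8,-1]
}}

```text
t: 2.05
tcp_pos: [0.4769, -0.2074, 0.3116]
orientation: [1.965, 2.45, 0.0]
wrist_force: [-0.0, -0.6, -0.3]
gripper_width: 0.0853
```

Call:
{"op": "drive_tool", "data": {
  "targets": [3.1,3.1,0,0,0,-8,-1,2.6,3.5,0,0,0,-8,-1,2.1,3.9,0,0,0,-8,-1,1.6,4.1,0,0,0,-8,-1,1.0,4.3,0,0,0,-8,-1]
}}

```text
t: 2.55
tcp_pos: [0.5965, -0.0227, 0.3115]
orientation: [1.008, 2.975, -0.0]
wrist_force: [1.6, -1.1, 0.2]
gripper_width: 0.0853
```

Call:
{"op": "drive_tool", "data": {
  "targets": [0.4,4.4,0,0,0,-8,-1,-0.2,4.4,0,0,0,-8,-1,-0.9,4.3,0,0,0,-8,-1,0,0,0,0,0,0,-1]
}}

```text
t: 2.95
tcp_pos: [0.6694, 0.0911, 0.3108]
orientation: [0.365, 3.119, 0.002]
wrist_force: [0.0, -0.1, -0.4]
gripper_width: 0.0853
```

```bash
python3 -c "
from h import *
plan([.667,.089,.176],166.35,4)
s=robot.sense();print(s['wrist_force'],s['gripper_width'],s['joint_positions'].round(2))"
```

```text
at [0.6694 0.0911 0.3108] yaw 166.66 tilt [0.07 0.08] t 2.95
[np.float64(0.0), np.float64(-0.1), np.float64(3.4)] 0 0 0.1
[np.float64(0.0), np.float64(-0.1), np.float64(3.4)] 0 0 0.1
[np.float64(0.0), np.float64(-0.1), np.float64(3.4)] 0 0 0.1
[np.float64(0.0), np.float64(-0.1), np.float64(3.4)] 0 0 0.1
[ 0.00491658 -0.13671225 -0.40498819] 0.08525988203673635 [ 0.12  0.43  1.44  0.    1.28 -1.22]
```

Call:
{"op": "drive_tool", "data": {
  "targets": [-0.3,-0.1,4,0,0,0,-1,0,-0.1,4,0,0,0,-1,0,0,3,0,0,0,-1,0,0,2.5,0,0,0,-1,0,0,0,0,0,0,-1]
}}

```text
t: 3.45
tcp_pos: [0.6669, 0.0831, 0.1723]
orientation: [-0.377, -3.111, 0.003]
wrist_force: [-0.3, -0.3, -0.5]
gripper_width: 0.0852
```

Run:
```python
from h import *
plan([.559,.115,.176],166.35,10)
print(robot.sense()['wrist_force'])
im=snapshot("top");cv2.imwrite("pics/r2.png",rect(im,"top",.242)[:450,:,::-1])
```

```text
at [0.6669 0.0831 0.1723] yaw 166.16 tilt [-0.43 -0.05] t 3.45
[np.float64(1.1), np.float64(0.1), np.float64(-0.0)] 0 0 -0.0
[np.float64(1.1), np.float64(0.1), np.float64(-0.0)] 0 0 -0.0
[np.float64(1.1), np.float64(0.1), np.float64(-0.0)] 0 0 -0.0
[np.float64(1.1), np.float64(0.1), np.float64(-0.0)] 0 0 -0.0
[np.float64(1.1), np.float64(0.1), np.float64(-0.0)] 0 0 -0.0
[np.float64(1.1), np.float64(0.1), np.float64(-0.0)] 0 0 -0.0
[np.float64(1.1), np.float64(0.1), np.float64(-0.0)] 0 0 -0.0
[np.float64(1.1), np.float64(0.1), np.float64(-0.0)] 0 0 -0.0
[np.float64(1.1), np.float64(0.1), np.float64(-0.0)] 0 0 -0.0
[np.float64(1.1), np.float64(0.1), np.float64(-0.0)] 0 0 -0.0
[-0.34279786 -0.25955003 -0.4724588 ]
```

View pics/r2.png

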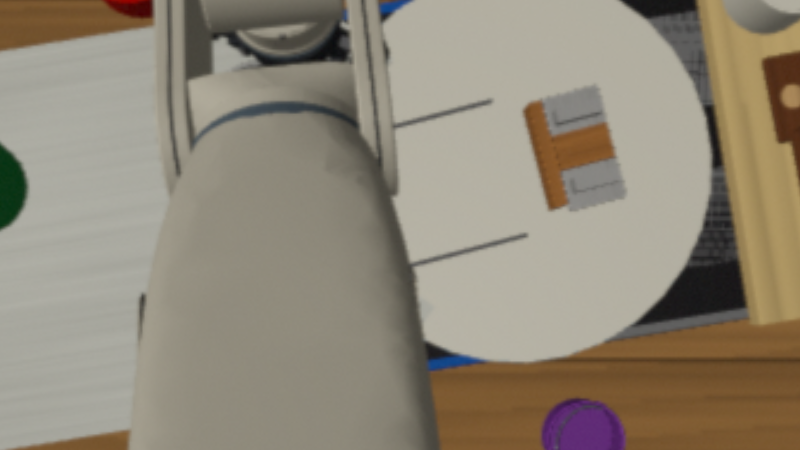

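Call:
{"op": "drive_tool", "data": {
  "targets": [0.5,0.6,-0.3,0,0,0,-1,1.0,0,0,0,0,0,-1,1.0,0,0,0,0,0,-1,1.0,0,0,0,0,0,-1,1.0,0,0,0,0,0,-1]
}}

```text
t: 4.0
tcp_pos: [0.6286, 0.1005, 0.1812]
orientation: [0.376, 3.114, 0.001]
wrist_force: [5.7, -1.5, 2.0]
gripper_width: 0.0851
```

Call:
{"op": "drive_tool", "data": {
  "targets": [1.2,0.1,0,0,0,0,-1,1.2,0,0,0,0,0,-1,1.2,0.1,0,0,0,0,-1,1.2,0,0,0,0,0,-1,0.7,0,0,0,0,0,-1]
}}

```text
t: 4.5
tcp_pos: [0.5756, 0.1159, 0.1813]
orientation: [0.376, 3.114, 0.002]
wrist_force: [5.1, -1.6, 3.1]
gripper_width: 0.0855
```

```bash
python3 -c "
from h import *
plan([.559,.115,.176],166.35,2)
s=robot.sense();print(s['wrist_force'])"
```

```text
at [0.5756 0.1159 0.1813] yaw 166.23 tilt [0.32 0.03] t 4.5
[np.float64(0.8), np.float64(-0.2), np.float64(0.3)] 0 0 -0.1
[np.float64(0.8), np.float64(-0.2), np.float64(0.3)] 0 0 -0.1
[ 5.13468626 -1.61362568  3.09774812]
```

Call:
{"op": "drive_tool", "data": {
  "targets": [0.8,0,0,0,0,0,-1,0.7,0,0,0,0,0,-1,0.3,0,0,0,0,0,-1,0,0,0,0,0,0,-1,-1.0,0,0,0,0,0,-1]
}}

```text
t: 5.0
tcp_pos: [0.5659, 0.1177, 0.1802]
orientation: [0.376, 3.119, 0.0]
wrist_force: [-0.8, -0.8, -0.1]
gripper_width: 0.0854
```

Call:
{"op": "drive_tool", "data": {
  "targets": [-4,0,0,0,0,0,-1,-3,0,-3,0,0,0,-1,0,0,-5,0,0,0,-1,0,0,-4,0,0,0,-1,0,0,0,0,0,0,-1]
}}

```text
t: 5.5
tcp_pos: [0.6378, 0.101, 0.3058]
orientation: [0.376, 3.109, 0.004]
wrist_force: [0.6, -0.1, -0.7]
gripper_width: 0.0854
```

Run:
```python
from h import *
w=world(0,320);print("w",w)
plan([*w,.30],104.8,8)
k=get_calibration("wrist");print(k["camera_matrix"].tolist(),(-k["R"].T@k["t"]).round(3),k["R"].round(2).tolist())
im=snapshot("top");cv2.imwrite("pics/r3.png",np.hstack([cv2.resize(im,None,fx=.7,fy=.7),cv2.resize(snapshot("wrist"),None,fx=.7,fy=.7)])[:,:,::-1])
```

```text
w [0.49340465 0.20742236]
at [0.6378 0.101  0.3058] yaw 166.2 tilt [0.56 0.09] t 5.5
[np.float64(2.1), np.float64(0.9), np.float64(0.1)] 0 0 7.7
[np.float64(2.2), np.float64(0.6), np.float64(0.1)] 0 0 7.7
[np.float64(2.2), np.float64(0.3), np.float64(0.1)] 0 0 7.7
[np.float64(2.2), np.float64(-0.0), np.float64(0.1)] 0 0 7.7
[np.float64(2.2), np.float64(-0.3), np.float64(0.1)] 0 0 7.7
[np.float64(2.2), np.float64(-0.6), np.float64(0.1)] 0 0 7.7
[np.float64(2.1), np.float64(-0.9), np.float64(0.1)] 0 0 7.7
[np.float64(1.9), np.float64(-1.2), np.float64(0.1)] 0 0 7.7
[[325.19226210127806, 0.0, 280.8980257464944], [0.0, 325.19226210127806, 208.01345616302686], [0.0, 0.0, 1.0]] [0.56  0.119 0.447] [[0.24, 0.97, 0.0], [0.92, -0.23, 0.32], [0.31, -0.07, -0.95]]
```

View pics/r3.png

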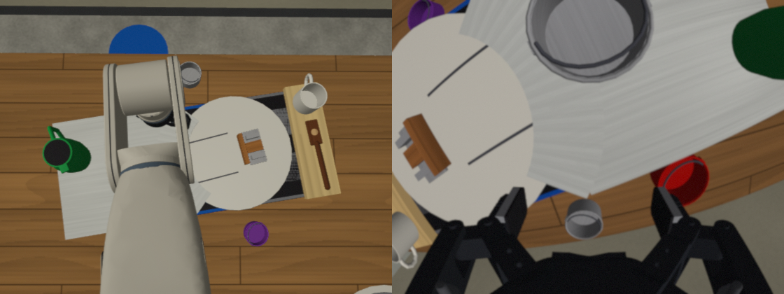

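The top view is blocked by the arm. The wrist view shows the pot at about (588,35) in the montage, with its handle-free rim clear, and the lane lines pointing at it. Next I go behind the pot on the lane's line.

Call:
{"op": "drive_tool", "data": {
  "targets": [2.1,0.9,0,0,0,7.7,-1,2.2,0.6,0,0,0,7.7,-1,2.2,0.3,0,0,0,7.7,-1,2.2,0,0,0,0,7.7,-1,2.2,-0.3,0,0,0,7.7,-1]
}}

```text
t: 6.1
tcp_pos: [0.543, 0.1681, 0.2971]
orientation: [-1.391, -2.813, 0.004]
wrist_force: [-0.8, 0.1, 0.4]
gripper_width: 0.085
```

Call:
{"op": "drive_tool", "data": {
  "targets": [2.2,-0.6,0,0,0,7.7,-1,2.1,-0.9,0,0,0,7.7,-1,1.9,-1.2,0,0,0,7.7,-1,0,0,0,0,0,0,-1,0,0,0,0,0,0,-1]
}}

```text
t: 6.6
tcp_pos: [0.4896, 0.2082, 0.2981]
orientation: [-1.916, -2.489, 0.003]
wrist_force: [-0.1, 0.2, 0.6]
gripper_width: 0.0856
```

```bash
cat >> h.py <<'E'
def wrect(z,size=(800,600)):
    k=get_calibration("wrist");im=snapshot("wrist")
    c,r=np.meshgrid(np.arange(size[0]),np.arange(size[1]))
    X=np.stack([X0-r/S,Y0-c/S,np.full(c.shape,z)],-1)@k["R"].T+k["t"]
    rho=np.hypot(X[...,0],X[...,1]);th=np.arctan2(rho,X[...,2]);K=k["camera_matrix"];q=th/rho*K[0,0]
    return cv2.remap(im,(K[0,2]+q*X[...,0]).astype(np.float32),(K[1,2]+q*X[...,1]).astype(np.float32),cv2.INTER_LINEAR)
def overlay(r,circles=(),f=None):
    r=r.copy()
    for (x,y),R,col in circles: cv2.circle(r,[int(v) for v in pix(x,y)],int(R*S),col,1)
    for lx in(-60,0,60): cv2.line(r,*[tuple(int(v) for v in pix(*world(lx,ly))) for ly in(5,155)],(255,0,0),1)
    cv2.imwrite(f,r[:,:,::-1])
E
python3 - <<'E'
from h import *
plan([*world(0,315),.18],104.8,4)
p=(.512,.130);print(lane(p))
a=wrect(.242);a=overlay(a,[(p,.055,(255,0,0))],"pics/w1.png")
b=wrect(.166);overlay(b,[(p,.051,(255,0,0)),(A,.17,(0,0,255))],"pics/w2.png")
x=cv2.imread("pics/w1.png");y=cv2.imread("pics/w2.png")
cv2.imwrite("pics/w.png",cv2.resize(np.vstack([x[:450],y[:450]]),None,fx=.66,fy=.66))
E
```

```text
at [0.4896 0.2082 0.2981] yaw 104.83 tilt [-0.12 -0.06] t 6.6
[np.float64(-0.2), np.float64(0.1), np.float64(3.0)] 0 0 0.0
[np.float64(-0.2), np.float64(0.1), np.float64(3.0)] 0 0 0.0
[np.float64(-0.2), np.float64(0.1), np.float64(3.0)] 0 0 0.0
[np.float64(-0.2), np.float64(0.1), np.float64(3.0)] 0 0 0.0
[ -1.8 240.4]
```

View pics/w.png

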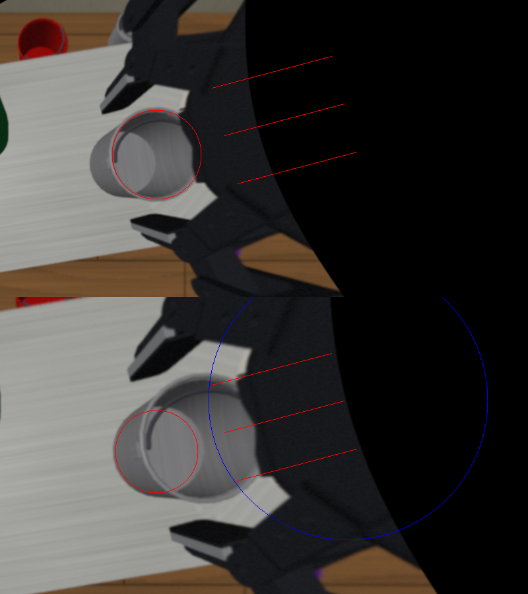

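The red circle (rim at z = 0.242) matches the pot within about 1 mm, so the pot is at lane (-2, 240) mm. I lower the tool behind it, on the lane line.

Call:
{"op": "drive_tool", "data": {
  "targets": [-0.4,0.2,3.5,0,0,0,-1,-0.3,0.2,3.5,0,0,0,-1,0,0,3,0,0,0,-1,0,0,1.8,0,0,0,-1,0,0,0,0,0,0,-1]
}}

```text
t: 7.2
tcp_pos: [0.4947, 0.2013, 0.1783]
orientation: [-1.919, -2.484, 0.008]
wrist_force: [-0.2, -0.2, -0.5]
gripper_width: 0.0852
```

```bash
python3 -c "
from h import *
plan([*world(0,286),.178],104.8,1)
s=robot.sense();print(lane(s['tcp_pos']),s['wrist_force'])"
```

```text
at [0.4947 0.2013 0.1783] yaw 104.63 tilt [-0.31 -0.12] t 7.2
[np.float64(-2.8), np.float64(0.0), np.float64(0.0)] 0 0 -0.2
[-3.000e-01  3.137e+02] [-0.17124166 -0.19164868 -0.45617836]
```

Call:
{"op": "drive_tool", "data": {
  "targets": [-1.0,0,0,0,0,-0.2,-1,-1.0,0,0,0,0,0,-1,-1,0,0,0,0,0,-1,-1,0,0,0,0,0,-1,-1,0,0,0,0,0,-1]
}}

```text
t: 7.7
tcp_pos: [0.51, 0.1543, 0.1832]
orientation: [1.917, 2.488, 0.006]
wrist_force: [-1.6, 6.3, 3.6]
gripper_width: 0.0855
```

Call:
{"op": "drive_tool", "data": {
  "targets": [-1.0,0,0,0,0,0,-1,-1.0,0,0,0,0,0,-1,-0.5,0,0,0,0,0,-1,-0.5,0,0,0,0,0,-1,0,0,0,0,0,0,-1]
}}

```text
t: 8.2
tcp_pos: [0.5178, 0.1248, 0.1832]
orientation: [1.916, 2.487, 0.005]
wrist_force: [-1.2, 1.9, 6.0]
gripper_width: 0.0853
```

Run:
```python
from h import *
s=robot.sense();plan([*world(0,200),.178],104.8,1);L=lane(s['tcp_pos']);print(L,s['wrist_force'])
p=world(L[0],L[1]-45.6)
overlay(wrect(.242),[(p,.055,(255,0,0))],"pics/w1.png")
x=cv2.imread("pics/w1.png")[:450]
overlay(rect(snapshot("top"),"top",.166),[(A,.17,(0,0,255))],"pics/w2.png")
y=cv2.imread("pics/w2.png")[:450]
cv2.imwrite("pics/v2.png",cv2.resize(np.vstack([x,y]),None,fx=.66,fy=.66))
```

```text
at [0.5178 0.1248 0.1832] yaw 104.77 tilt [0.2  0.07] t 8.2
[np.float64(-3.4), np.float64(-0.3), np.float64(0.5)] 0 0 -0.0
[  2.6 233.9] [-1.16803382  1.8918913   5.97836703]
```

View pics/v2.png

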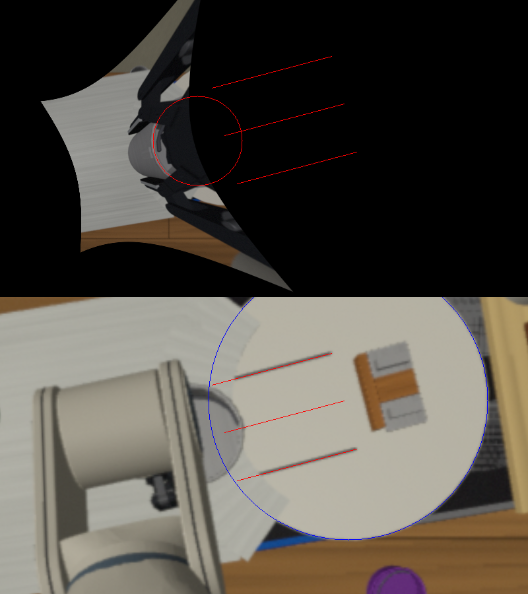

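The plate has not turned: its lines lie under the overlay. The tool feels 6 N upward, so something on the gripper probably rides on the pot's rim. I raise it a bit and re-centre by 3 mm.

Call:
{"op": "drive_tool", "data": {
  "targets": [0,0,-0.6,0,0,0,-1,0,0,-0.4,0,0,0,-1,0,-0.2,0,0,0,0,-1,0,0,0,0,0,0,-1]
}}

```text
t: 8.7
tcp_pos: [0.5157, 0.125, 0.1923]
orientation: [1.915, 2.488, 0.004]
wrist_force: [3.7, 3.0, 3.6]
gripper_width: 0.0854
```

Run:
```python
from h import *
s=robot.sense();plan([*world(0,200),.178],104.8,1);L=lane(s['tcp_pos']);print(L,s['wrist_force'])
```

```text
at [0.5157 0.125  0.1923] yaw 104.83 tilt [0.19 0.04] t 8.7
[np.float64(-3.5), np.float64(-0.1), np.float64(1.4)] 0 0 0.0
[  0.5 234.6] [3.70912716 2.96880957 3.58053305]
```

The upward push remains, so the rim is likely bearing on the slanted knuckles above the pads. I back off, raise until only the pads touch, and continue.

Call:
{"op": "drive_tool", "data": {
  "targets": [0.6,0,-0.6,0,0,0,-1,0.4,0,-0.6,0,0,0,-1,0,0,0,0,0,0,-1,0,0,0,0,0,0,-1]
}}

```text
t: 9.1
tcp_pos: [0.5115, 0.1345, 0.2033]
orientation: [-1.916, -2.49, 0.001]
wrist_force: [1.1, -0.1, 0.2]
gripper_width: 0.0853
```

Run:
```python
from h import *
s=robot.sense();plan([*world(0,200),.2],104.8,1);L=lane(s['tcp_pos']);print(L,s['wrist_force'])
```

```text
at [0.5115 0.1345 0.2033] yaw 104.85 tilt [-0.03 -0.02] t 9.1
[np.float64(-4.5), np.float64(0.1), np.float64(0.3)] 0 0 0.0
[ -1.1 244.9] [ 1.06781815 -0.11527738  0.19292315]
```

Call:
{"op": "drive_tool", "data": {
  "targets": [0,0.1,0.2,0,0,0,-1,-0.7,0,0,0,0,0,-1,-0.7,0,0,0,0,0,-1,-0.7,0,0,0,0,0,-1]
}}

```text
t: 9.5
tcp_pos: [0.5182, 0.1141, 0.2011]
orientation: [-1.916, -2.488, -0.0]
wrist_force: [-0.6, 4.4, -0.6]
gripper_width: 0.0857
```

Run:
```python
from h import *
s=robot.sense();plan([*world(0,200),.2],104.8,1);L=lane(s['tcp_pos']);print(L,s['wrist_force'])
```

```text
at [0.5182 0.1141 0.2011] yaw 104.79 tilt [-0.04  0.04] t 9.5
[np.float64(-2.3), np.float64(-0.0), np.float64(0.1)] 0 0 -0.0
[2.000e-01 2.234e+02] [-0.57853847  4.38552256 -0.56245179]
```

The vertical force is gone and the pot slides with 4.4 N. I continue slowly over the edge.

Call:
{"op": "drive_tool", "data": {
  "targets": [-0.7,0,0,0,0,0,-1,-0.7,0,0,0,0,0,-1,-0.7,0,0,0,0,0,-1,-0.6,0,0,0,0,0,-1,-0.6,0,0,0,0,0,-1]
}}

```text
t: 10.0
tcp_pos: [0.5272, 0.0828, 0.2023]
orientation: [-1.917, -2.488, -0.004]
wrist_force: [-3.1, 9.9, 9.1]
gripper_width: 0.0858
```

Call:
{"op": "drive_tool", "data": {
  "targets": [-0.5,0,0,0,0,0,-1,-0.5,0,0,0,0,0,-1,-0.5,0,0,0,0,0,-1,-0.5,0,0,0,0,0,-1]
}}

```text
t: 10.4
tcp_pos: [0.5322, 0.0629, 0.2019]
orientation: [1.916, 2.489, 0.002]
wrist_force: [-0.0, 4.9, 0.6]
gripper_width: 0.0854
```

Run:
```python
from h import *
s=robot.sense();plan([*world(0,150),.2],104.8,1);L=lane(s['tcp_pos']);print(L,s['wrist_force'])
p=world(0,L[1]-45.6)
overlay(rect(snapshot("top"),"top",.166),[(A,.17,(0,0,255))],"pics/w2.png")
overlay(rect(snapshot("top"),"top",.242),[(p,.055,(255,0,0))],"pics/w1.png")
x=cv2.imread("pics/w1.png")[:450,200:700];y=cv2.imread("pics/w2.png")[:450,200:700]
cv2.imwrite("pics/v3.png",cv2.resize(np.hstack([x,y]),None,fx=.8,fy=.8))
```

```text
at [0.5322 0.0629 0.2019] yaw 104.81 tilt [0.05 0.03] t 10.4
[np.float64(-2.0), np.float64(-0.1), np.float64(0.2)] 0 0 0.0
[  0.7 170.4] [-0.02162217  4.89919235  0.62081394]
```

View pics/v3.png

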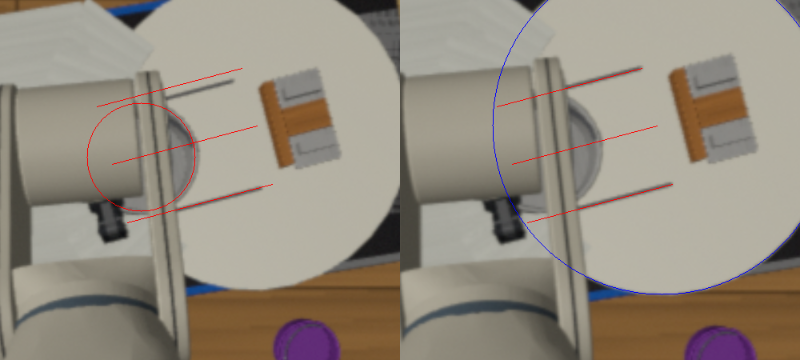

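The lane lines still sit exactly under the overlay, and the pot is centred, now coming off the sheet. I estimate the stop's contact at tool y of about 90 mm, so I'll go to about 110 and then feel for it.

Call:
{"op": "drive_tool", "data": {
  "targets": [-0.7,0,0.1,0,0,0,-1,-0.7,0,0.1,0,0,0,-1,-0.7,0,0.1,0,0,0,-1,-0.7,0,0.1,0,0,0,-1]
}}

```text
t: 10.9
tcp_pos: [0.54, 0.0374, 0.1992]
orientation: [1.917, 2.489, 0.006]
wrist_force: [-4.8, 16.0, 19.8]
gripper_width: 0.0854
```

Call:
{"op": "drive_tool", "data": {
  "targets": [-0.7,0,0,0,0,0,-1,-0.6,0,0,0,0,0,-1,-0.5,0,0,0,0,0,-1,-0.5,0,0,0,0,0,-1]
}}

```text
t: 11.3
tcp_pos: [0.5445, 0.0136, 0.197]
orientation: [-1.916, -2.489, 0.001]
wrist_force: [-1.0, 4.1, -0.5]
gripper_width: 0.0852
```

Run:
```python
from h import *
s=robot.sense();plan([*world(0,100),.198],104.8,1);L=lane(s['tcp_pos']);print(L,s['wrist_force'])
p=world(0,L[1]-47)
overlay(rect(snapshot("top"),"top",.166),[(A,.17,(0,0,255))],"pics/w2.png")
overlay(rect(snapshot("top"),"top",.238),[(p,.055,(255,0,0))],"pics/w1.png")
x=cv2.imread("pics/w1.png")[:450,200:700];y=cv2.imread("pics/w2.png")[:450,200:700]
cv2.imwrite("pics/v4.png",cv2.resize(np.hstack([x,y]),None,fx=.8,fy=.8))
```

```text
at [0.5445 0.0136 0.197 ] yaw 104.82 tilt [-0.06  0.  ] t 11.3
[np.float64(-2.0), np.float64(0.0), np.float64(-0.1)] 0 0 0.0
[ -0.  119.6] [-0.95672651  4.12783909 -0.51664326]
```

View pics/v4.png

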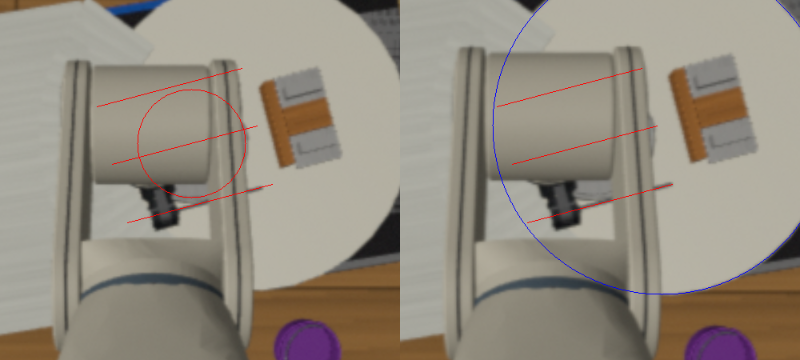

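The pot is fully on the plate, the plate is unturned, and sliding takes about 4.2 N. I estimate 28 mm to the stop, so I go 2 cm and then creep.

Call:
{"op": "drive_tool", "data": {
  "targets": [-0.5,0,0,0,0,0,-1,-0.5,0,0,0,0,0,-1,-0.4,0,0,0,0,0,-1,-0.3,0,0,0,0,0,-1,-0.2,0,0,0,0,0,-1]
}}

```text
t: 11.9
tcp_pos: [0.5497, -0.0048, 0.1972]
orientation: [-1.917, -2.489, 0.0]
wrist_force: [-1.2, 3.1, -1.9]
gripper_width: 0.0853
```

Call:
{"op": "drive_tool", "data": {
  "targets": [-0.1,0,0,0,0,0,-1,-0.1,0,0,0,0,0,-1,-0.1,0,0,0,0,0,-1]
}}

```text
t: 12.2
tcp_pos: [0.5505, -0.0074, 0.1973]
orientation: [-1.916, -2.489, 0.0]
wrist_force: [-0.4, 2.5, -1.2]
gripper_width: 0.0854
```

Call:
{"op": "drive_tool", "data": {
  "targets": [-0.1,0,0,0,0,0,-1,-0.1,0,0,0,0,0,-1]
}}

```text
t: 12.4
tcp_pos: [0.551, -0.0093, 0.1973]
orientation: [-1.916, -2.489, -0.0]
wrist_force: [-1.1, 3.7, -2.2]
gripper_width: 0.0855
```

Call:
{"op": "drive_tool", "data": {
  "targets": [-0.1,0,0,0,0,0,-1,-0.1,0,0,0,0,0,-1]
}}

```text
t: 12.6
tcp_pos: [0.5516, -0.0114, 0.1973]
orientation: [1.916, 2.489, 0.0]
wrist_force: [-2.5, 3.9, -2.2]
gripper_width: 0.085
```

Call:
{"op": "drive_tool", "data": {
  "targets": [-0.1,0,0,0,0,0,-1]
}}

```text
t: 12.7
tcp_pos: [0.5518, -0.0123, 0.1973]
orientation: [1.916, 2.489, 0.0]
wrist_force: [-1.0, 2.8, -2.4]
gripper_width: 0.0854
```

Call:
{"op": "drive_tool", "data": {
  "targets": [-0.1,0,0,0,0,0,-1]
}}

```text
t: 12.8
tcp_pos: [0.5521, -0.0133, 0.1973]
orientation: [1.916, 2.489, 0.0]
wrist_force: [-0.8, 3.8, -1.7]
gripper_width: 0.0852
```

Tool y is about 91.5. I continue row by row.

Call:
{"op": "drive_tool", "data": {
  "targets": [-0.1,0,0,0,0,0,-1]
}}

```text
t: 12.9
tcp_pos: [0.5523, -0.0143, 0.1973]
orientation: [-1.916, -2.489, -0.0]
wrist_force: [-0.3, 3.5, -1.7]
gripper_width: 0.0856
```

Call:
{"op": "drive_tool", "data": {
  "targets": [-0.1,0,0,0,0,0,-1]
}}

```text
t: 13.0
tcp_pos: [0.5526, -0.0152, 0.1973]
orientation: [-1.916, -2.489, 0.0]
wrist_force: [0.3, 2.7, -2.3]
gripper_width: 0.0851
```

Call:
{"op": "drive_tool", "data": {
  "targets": [-0.1,0,0,0,0,0,-1]
}}

```text
t: 13.1
tcp_pos: [0.5528, -0.0162, 0.1973]
orientation: [-1.916, -2.489, -0.0]
wrist_force: [-1.1, 3.0, -1.9]
gripper_width: 0.0852
```

Call:
{"op": "drive_tool", "data": {
  "targets": [-0.1,0,0,0,0,0,-1]
}}

```text
t: 13.2
tcp_pos: [0.5531, -0.0172, 0.1973]
orientation: [-1.916, -2.489, 0.0]
wrist_force: [-1.4, 3.2, -2.7]
gripper_width: 0.0855
```

Call:
{"op": "drive_tool", "data": {
  "targets": [-0.1,0,0,0,0,0,-1]
}}

```text
t: 13.3
tcp_pos: [0.5533, -0.0181, 0.1973]
orientation: [1.916, 2.489, -0.0]
wrist_force: [-0.9, 3.0, -1.4]
gripper_width: 0.0853
```

Call:
{"op": "drive_tool", "data": {
  "targets": [-0.1,0,0,0,0,0,-1]
}}

```text
t: 13.4
tcp_pos: [0.5536, -0.0191, 0.1973]
orientation: [-1.916, -2.489, -0.0]
wrist_force: [-1.6, 3.2, -2.6]
gripper_width: 0.0852
```

Run:
```python
from h import *
s=robot.sense();L=lane(s['tcp_pos']);print(L,s['wrist_force']@[*d,0],s['wrist_force'])
overlay(rect(snapshot("top"),"top",.166),[(A,.17,(0,0,255))],"pics/w2.png")
y=cv2.imread("pics/w2.png")[50:350,350:700]
cv2.imwrite("pics/v5.png",cv2.resize(y,None,fx=2,fy=2))
```

```text
[ 0.4 85.6] 3.514274206066818 [-1.55734189  3.22373561 -2.57701236]
```

View pics/v5.png

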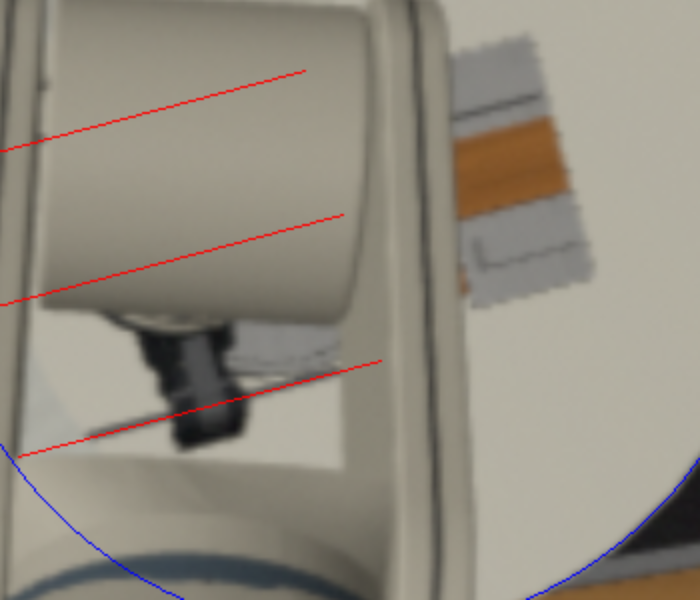

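The plate is unturned and the pot still hasn't touched the stop (3.5 N is friction only). I keep creeping.

Call:
{"op": "drive_tool", "data": {
  "targets": [-0.1,0,0,0,0,0,-1]
}}

```text
t: 13.55
tcp_pos: [0.5538, -0.02, 0.1973]
orientation: [-1.916, -2.489, 0.0]
wrist_force: [-0.8, 3.0, -1.8]
gripper_width: 0.0858
```

Call:
{"op": "drive_tool", "data": {
  "targets": [-0.1,0,0,0,0,0,-1]
}}

```text
t: 13.65
tcp_pos: [0.5541, -0.021, 0.1973]
orientation: [-1.916, -2.489, -0.0]
wrist_force: [-0.9, 2.9, -2.5]
gripper_width: 0.0854
```

Call:
{"op": "drive_tool", "data": {
  "targets": [-0.1,0,0,0,0,0,-1]
}}

```text
t: 13.75
tcp_pos: [0.5544, -0.022, 0.1973]
orientation: [-1.916, -2.489, -0.0]
wrist_force: [-1.0, 2.6, -2.5]
gripper_width: 0.0851
```

Call:
{"op": "drive_tool", "data": {
  "targets": [-0.1,0,0,0,0,0,-1]
}}

```text
t: 13.85
tcp_pos: [0.5546, -0.0229, 0.1973]
orientation: [-1.916, -2.489, -0.0]
wrist_force: [-0.8, 4.6, -1.0]
gripper_width: 0.0855
```

Call:
{"op": "drive_tool", "data": {
  "targets": [-0.1,0,0,0,0,0,-1]
}}

```text
t: 13.95
tcp_pos: [0.5546, -0.0232, 0.1973]
orientation: [-1.916, -2.488, -0.001]
wrist_force: [-2.5, 10.2, -0.2]
gripper_width: 0.0854
```

Call:
{"op": "drive_tool", "data": {
  "targets": [-0.1,0,0,0,0,0,-1]
}}

```text
t: 14.05
tcp_pos: [0.5545, -0.0233, 0.1972]
orientation: [-1.915, -2.486, -0.002]
wrist_force: [-4.0, 15.5, 0.8]
gripper_width: 0.0855
```

Contact: about 16 N at the wrist, of which about 3 N is friction. I ease off to a firm press and hold.

Call:
{"op": "drive_tool", "data": {
  "targets": [0.1,0,0,0,0,0,-1]
}}

```text
t: 14.15
tcp_pos: [0.5544, -0.023, 0.1971]
orientation: [-1.915, -2.488, -0.001]
wrist_force: [-1.6, 4.8, -3.5]
gripper_width: 0.0856
```

Call:
{"op": "drive_tool", "data": {
  "targets": [0,0,0,0,0,0,-1,0,0,0,0,0,0,-1,0,0,0,0,0,0,-1]
}}

```text
t: 14.45
tcp_pos: [0.5544, -0.0231, 0.1971]
orientation: [-1.916, -2.488, -0.001]
wrist_force: [-1.1, 6.2, -2.2]
gripper_width: 0.0854
```

Call:
{"op": "drive_tool", "data": {
  "targets": [-0.04,0,0,0,0,0,-1,0,0,0,0,0,0,-1,0,0,0,0,0,0,-1]
}}

```text
t: 14.75
tcp_pos: [0.5544, -0.0232, 0.1971]
orientation: [-1.915, -2.488, -0.001]
wrist_force: [-2.1, 9.2, -1.3]
gripper_width: 0.0857
```

Call:
{"op": "drive_tool", "data": {
  "targets": [0,0,0,0,0,0,-1,0,0,0,0,0,0,-1,0,0,0,0,0,0,-1]
}}

```text
t: 15.05
tcp_pos: [0.5544, -0.0232, 0.1971]
orientation: [-1.915, -2.488, -0.001]
wrist_force: [-2.2, 9.6, -2.3]
gripper_width: 0.0853
```

Run:
```python
from h import *
s=robot.sense();print(lane(s['tcp_pos']),s['wrist_force']@[*d,0],s['wrist_force'])
```

```text
[ 0.2 81.5] 9.844793162580913 [-2.24220901  9.59006308 -2.31007827]
```

Held at 9.8 N for 0.6 s. Now I withdraw straight back and rise, then check.

Call:
{"op": "drive_tool", "data": {
  "targets": [0.3,0,0,0,0,0,-1,1,0,0,0,0,0,-1,3,0,0,0,0,0,-1,4,0,0,0,0,0,-1,4,0,-2,0,0,0,-1]
}}

```text
t: 15.55
tcp_pos: [0.522, 0.0953, 0.2159]
orientation: [-1.917, -2.487, 0.004]
wrist_force: [0.6, 0.6, -0.7]
gripper_width: 0.0856
```

Call:
{"op": "drive_tool", "data": {
  "targets": [4,0,-4,0,0,0,-1,4,0,-4,0,0,0,-1,3,0,-3,0,0,0,-1,2,0,-2,0,0,0,-1,0,0,0,0,0,0,-1]
}}

```text
t: 16.05
tcp_pos: [0.4938, 0.2141, 0.3419]
orientation: [1.91, 2.489, 0.01]
wrist_force: [-0.1, -0.7, 0.3]
gripper_width: 0.0856
```

Run:
```python
from h import *
s=robot.sense();print(lane(s['tcp_pos']),s['tcp_pos'],s['wrist_force'],s['t'])
p=world(0,35);im=snapshot("top")
overlay(rect(im,"top",.166),[(A,.17,(0,0,255))],"pics/w2.png")
overlay(rect(im,"top",.238),[(p,.055,(255,0,0))],"pics/w1.png")
x=cv2.imread("pics/w1.png")[:400,300:750];y=cv2.imread("pics/w2.png")[:400,300:750]
cv2.imwrite("pics/v6.png",cv2.resize(np.hstack([x,y]),None,fx=.88,fy=.88))
```

```text
[  2.1 326.4] [0.49378972 0.21413971 0.34192043] [-0.08104239 -0.67238562  0.26359448] 16.05
```

View pics/v6.png

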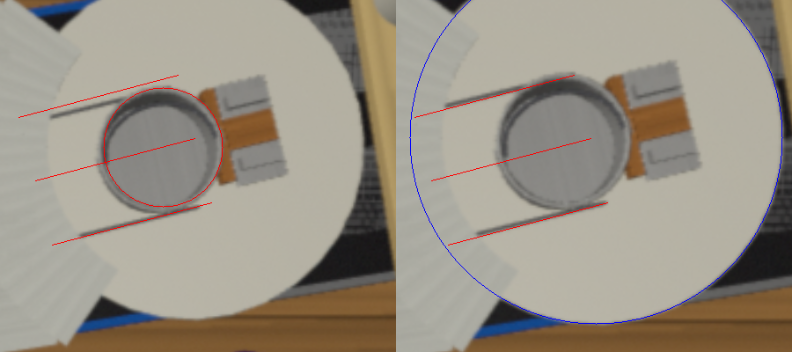

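The final picture shows the pot's rim matching the circle at lane (0, 35) mm, between the lines and against the bar. The lane lines are still under the overlay, and the robot is clear.

```bash
python3 -c "
from cell import robot
print(robot.sign_off())"
```

```text
the job is handed in; nothing more can be done
None
```

The pot now stands on the plate, between the lane lines and against the wooden stop, and I have handed the job in (no verdict is reported).

**What I did:** I pushed the larger steel pot sideways and back on the sheet until it was in line with the lane. I then slid it down the lane with the two open fingers, over the 4 mm step onto the plate, and felt for the stop. I held about 10 N at the wrist for 0.6 s, of which I estimate at least 6 N reached the stop. Then I withdrew straight back.

**Last checks (top camera):**
- **Pot:** its centre is within about 2 mm of the lane's centre line and about 95 mm from the bracket's origin, near the 90 mm end of the allowed range.
- **Plate:** the lane lines still match their starting position, so the turn is under about 1 degree.
- **Robot:** it is clear of everything, with no force at the wrist. I drove nowhere near the jug, mug or stirrer, but did not measure them again.

**Less certain points:**
- **Overshoot at first contact:** the wrist force reached about 16 N for roughly 0.1 s. After friction I put the stop force at about 12 to 13 N, below 15 N but not measured directly.
- **Crossing the edge:** the wrist force rose briefly to about 26 N, with a strong vertical part. The pot probably tilted a little on the step, and I could not measure by how much.

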